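Feed the damping box and hold its lid open

TASK

Wet the brush for the printer: press the blue head of the water pump right down to its stop and let it come back up (leave the orange gum pump alone), then lift the teal lid of the damping box (it has a bar at the front for that) and hold it open at 60 degrees, where the red bead on the curved side rod sits, so that the printer can take the brush out. Nothing holds the lid up but you, so finish still holding it there, steady, with the gripper; leave the loose things on the table where they are.

Things in the scene. Friction and masses are not known exactly. Their poses are not given: they have to be found in the camera images.
- damper: steel damping box fixed to the table: 160 mm (its x) by 220 mm (its y), 90 mm tall; origin at the centre of its underside, front is -x, yaw varies. The pumps' trough runs along its left side, out to y = 157 mm, 80 mm high
- angle_mark (a point): red 16 mm bead on a thin curved rod (100 mm radius about the hinge, up to 190 mm above the table) beside the box's right side, at box y = -122 mm; the lid's underside points at it from the hinge at 60 degrees
- lid (a joint): angle of the teal lid (168 x 224 x 6 mm, 0.3 to 0.7 kg): 0 closed (level), grows in rad as the front rises, end of travel 1.75. The hinge is level, along the box's y, at its rear upper edge (80 mm behind the box's origin, 90 mm above the table). Let go at any angle up to vertical, the lid falls shut
- lid_bar (a point): middle of the black round lifting bar, 12 mm thick, level, along the box's y, free for 100 mm between its two end arms; 210 mm from the hinge, level with the lid (93 mm above the table when closed), standing 42 mm clear of the lid's front edge; free air under it down to the table
- lid_hinge (a point): middle of the hinge line of the lid; its axes turn with the lid
- water_head (a joint): travel of the blue pump head: 0 up, grows as pressed, stop at 0.015 m; a spring resists with 2.5 N at the top and 8.5 N at the stop, and returns it when let go
- water_top (a point): centre of the top of the blue pump head, a flat 36 mm disc, 160 mm above the table when up, with a thin blue spout pointing to the box; on a white bottle 60 mm across, fixed to the table beside the box's left side
- gum_head (a joint): travel of the orange pump head: same pump and values; must not be pressed
- gum_top (a point): centre of the top of the orange pump head: same size; it stands 100 mm from the blue one (centre to centre), in front or behind it, the two change places
- ink_can: black ink can, 84 mm across, 75 mm tall; origin at the centre of its underside. Bystander
- wash_bottle: clear bottle with a white cap and paper label, 60 mm across, 150 mm tall; origin at the centre of its underside. Bystander
- brayer: black hand ink roller, 50 mm across and 110 mm long, with a wooden handle towards its own -x (about 150 mm) standing on a small foot; origin on the table under the roller. Bystander
- ink_knife: spatula-shaped ink knife lying flat, long axis its own x. Bystander
- tape_core: empty cardboard ring, 90 mm across, 30 mm tall, standing flat; origin at the centre of its underside. Bystander
Not all that is in view belongs to the job. Leave any yellow look-alike of the part that bears water_head alone.

How it is judged:
On the way, in this order (a step that is already met when the one before it is completed fails the run):
1. the blue water pump head is pressed down to its stop (within 2 mm) (value of joint water_head above 0.013 m), for 0.1 s.
2. the blue pump head has come back up (value of joint water_head below 0.003 m), for 0.1 s.
3. the lid is held at 60 degrees (within 8) by the fingers (value of joint lid between 0.907 and 1.187 rad and contact force between lid and the fingers above 0.3 N), for 0.2 s.
At the end, for the whole second after the job is handed in: The lid is held still by the gripper's fingers at 60 degrees, within 8 degrees, both pump heads are up, and the loose things have not been moved (30 mm) (all of step 3 and velocity of joint lid between -0.1 and 0.1 rad/s and value of joint each of water_head, gum_head below 0.003 m); the arm keeps its last pose, push and grip.
It fails at once if the orange gum pump is pressed (more than 5 mm) (value of joint gum_head above 0.005 m).
It fails at once if a loose thing is moved by more than 30 mm (distance of any of ink_can, wash_bottle, brayer, ink_knife, tape_core from where it was at the start of the episode above 0.03 m).
It also fails if it takes over 45 s, if anything falls off the work surface, if the arm or the gripper's body presses on something with over 40 N, if the wrist force passes 120 N, or if a joint passes its speed limit or range.

ROBOT

A 6-joint arm with a two-finger parallel gripper is mounted at the origin on the work surface. World frame = base frame: x ahead of the robot, y to its left, z up, the work surface at z = 0. Lengths are in m, angles in rad, forces in N, time in s.
With the tool pointing down it reaches from about 0.275 to 0.975 m from the base axis. Payload 8.4 kg.
Tool frame: the origin (TCP) lies between the finger pads; the fingertips stand manip.tips_ahead ahead of it and the grasp point (between the pads) lies 3 mm ahead of it (manip.tips_ahead is the distance from the TCP to the fingertips, in m); z points along the fingers, y is the line along which they close (so a half turn about z gives the same grasp; the last joint's range is limited). The gripper opens to 92 mm and grips with 3 to 60 N. Pads are 20 mm wide; open, the fingers measure 128 mm over their backs; the gripper's body (75 mm by 189 mm) begins 69 mm behind the grasp point.
Start: joints at [-1.236, 0.353, 1.633, -0, 1.155, -0.002], TCP at [0.207, -0.59, 0.237] pointing down, gripper open.
Joint ranges: [-2.63, 2.63], [-0.92, 2.1], [0.06, 2.66], [-1.3, 4.44], [0, 2.69], [-3.02, 3.02]. Speed limits (rad/s): [2.22, 2.22, 2.79, 3.14, 3.14, 3.14].

INTERFACE

Orientations are given as a unit quaternion [x, y, z, w].
In Python, from plant import manip, optics gives the robot as it stands. The module is installed in compiled form; this text tells all that it offers.
- The arm moves only by the shell command python3 -m jog 'ROWS' [FORCE]. ROWS is JSON, a list of rows, each a list of 7 numbers: the shift along the tool's x, y, z in mm, then the turn, a rotation vector about the tool's x, y, z in rad, then the opening, from 0 (shut) to 1 (fully open). In form: [[tx, ty, tz, rx, ry, rz, hand], ...]. A call has 1 to 10 rows; each row is the pose to reach, as a shift and turn from the pose commanded when the call began, along the tool's axes at that moment; what a row does not reach only later rows make up. A row lasts 1/10 s, in which the tool goes at most 50 mm and 8.59 degrees, less where a joint would pass 70% of its speed; a pose out of reach is approached as far as the arm can. A call with a gripper value outside its range is refused whole. The fingers move at their own pace and stop on an object; FORCE is the grip in N (left out, the last holds). Time passes only in rows, so rows that repeat a pose let the fingers close. It gives the time, the measured TCP pose, the force, the opening and the grip force at its end, in the units of the state.
- manip.read_state(): the state, without advancing time (a new reading comes with each control period).
- optics.snapshot(name): name is "scene" or "top"; returns the picture (480x640x3 uint8, red, green, blue); there is no depth.
- optics.camera_model(name): a dict with "mtx" (3x3 intrinsics, pixels), "xyz" and "orientation" of the camera in the world. Camera axes: x right, y down, z forward; pixel columns grow to the right and rows downward; lengths in m; the calibration is good to about 2 mm. A picture is of the moment at which its call begins. camera_model takes no time and is no camera call.
- manip.close_job(): hands the job in; it is judged then, once.
Trained networks look in the newest picture that a camera, given by its name, has taken for a name from the list of things; names that differ only in an ending like _2 or _b are one class to them, and where a whole thing is asked for, a point or a joint stands for the part that bears it (a point fixed in the world has none). Each returns a list of dicts, best first, with "p" (0 to 1); they miss things now and then, are a little off and sometimes report something else, mostly with a low value. They report only what shows in the picture. A call takes as long as a camera call. They do not tell look-alikes from the thing itself.
- optics.outline_of(camera, label): "pixels" (480x640 bool, what is visible of it) and "extent" ([left, top, right, bottom] in pixels, round what is visible of it).
The state is a dict: "time_s": time; "qpos": joint angles; "joint_vel": joint speeds; "tau": joint torques, N m; "tcp_pos": TCP position; "tool_rot": TCP orientation; "contact_force": force on the tool from outside, world axes, zero at the start; "moment": the same for the moment, N m; "finger_gap": finger opening in m; "grasp_force": force on a finger pad.
Only numpy, scipy, OpenCV 4.12 (cv2) and the standard library are available. Lean on these libraries where they do the work, as an engineer would, in place of code of your own. Each camera call takes 0.05 s, during which the arm holds its last target. There are 200 camera calls.

## Working session

There is one attempt and no reset: what is moved stays moved. The work goes in short steps, Python scripts to look and compute and a shell command to move; the robot and the scene stay as the last step left them, time stands still between calls to the robot, and variables do not carry over. Pictures are saved under pics/ and viewed, at most 10 in all, crops included, and the job is handed in when it is done.

```bash
mkdir -p pics
cat > h.py <<'E'
import numpy as np, cv2
from plant import manip, optics
from scipy.spatial.transform import Rotation as R
def ray(c,u,v):
    m=optics.camera_model(c); d=np.linalg.inv(np.array(m["mtx"]))@[u,v,1.]
    return np.array(m["xyz"]),R.from_quat(m["orientation"]).apply(d)
def at_z(c,u,v,z):
    o,d=ray(c,u,v); return o+d*(z-o[2])/d[2]
def proj(c,p):
    m=optics.camera_model(c); q=R.from_quat(m["orientation"]).inv().apply(np.array(p)-m["xyz"])
    q=q@np.array(m["mtx"]).T; return q[...,:2]/q[...,2:]
E
python3 - <<'E'
from h import *
for c in("scene","top"):
    im=optics.snapshot(c); cv2.imwrite(f"pics/{c}0.png",im[...,::-1])
    m=optics.camera_model(c); print(c,m["xyz"],R.from_quat(m["orientation"]).as_matrix()[:,2])
    for n in("water_top","gum_top","water_head","lid","lid_bar","angle_mark","damper"):
        for o in optics.outline_of(c,n)[:3]:
            ys,xs=np.nonzero(o["pixels"]); print(n,round(o["p"],2),o["extent"],xs.mean().round(1),ys.mean().round(1))
print(manip.tips_ahead,manip.read_state())
E
```

```text
scene [ 1.17935532 -1.15515513  0.92339168] [-0.44523755  0.73812805 -0.50688313]
water_top 0.69 [304.9, 208.6, 327.3, 222.0] 317.0 214.4
water_top 0.56 [351.0, 213.3, 369.5, 230.3] 360.9 218.9
water_top 0.26 [299.8, 241.5, 396.9, 297.0] 348.1 269.6
gum_top 0.56 [301.8, 245.5, 396.7, 299.9] 348.7 269.3
gum_top 0.54 [385.1, 216.7, 402.0, 238.9] 391.4 227.4
gum_top 0.48 [298.5, 241.0, 398.9, 321.6] 350.2 281.3
water_head 0.63 [305.5, 207.4, 324.6, 221.1] 317.1 214.2
water_head 0.58 [354.6, 213.0, 364.9, 232.5] 360.4 219.3
lid 0.88 [299.6, 244.4, 392.8, 299.9] 348.4 269.3
lid_bar 0.68 [302.3, 239.7, 394.9, 298.7] 348.4 269.1
angle_mark 0.67 [299.9, 239.3, 397.7, 321.7] 350.0 281.4
angle_mark 0.45 [383.4, 220.5, 401.5, 234.6] 392.0 226.7
damper 0.97 [298.9, 240.5, 397.6, 325.5] 350.1 281.4
top [ 2.56185867e-01 -7.58950248e-04  1.65464401e+00] [ 1.66596933e-01 -4.18465267e-04 -9.86024993e-01]
water_top 0.76 [251.4, 221.9, 279.7, 237.4] 262.9 229.0
water_top 0.62 [204.1, 230.5, 233.3, 242.2] 214.6 236.1
water_top 0.62 [267.7, 270.7, 294.7, 279.0] 279.0 274.8
gum_top 0.45 [252.9, 187.9, 280
[... 463 characters left out ...]
 {'time_s': 0.8, 'qpos': array([-1.23636082e+00,  3.52960609e-01,  1.63341642e+00,  1.57017156e-05,
        1.15522384e+00, -2.39787647e-03]), 'joint_vel': array([-0.00034935,  0.0009066 ,  0.00038597,  0.00123535, -0.00017824,
       -0.00067617]), 'tau': array([ 8.59969896e-04, -5.93689692e+01, -3.34551966e+01,  7.00599561e-02,
        1.54179643e-02,  4.48190988e-06]), 'tcp_pos': array([ 0.20656408, -0.58986429,  0.23660055]), 'tool_rot': array([ 9.85851930e-01,  1.67618531e-01,  6.40583748e-06, -5.23342534e-06]), 'contact_force': array([ 0.02457833, -0.01911382, -0.03495956]), 'moment': array([-0.00403057,  0.01272558, -0.01538919]), 'grasp_force': 0.0, 'finger_gap': 0.09191629366830743}
```

View pics/scene0.png

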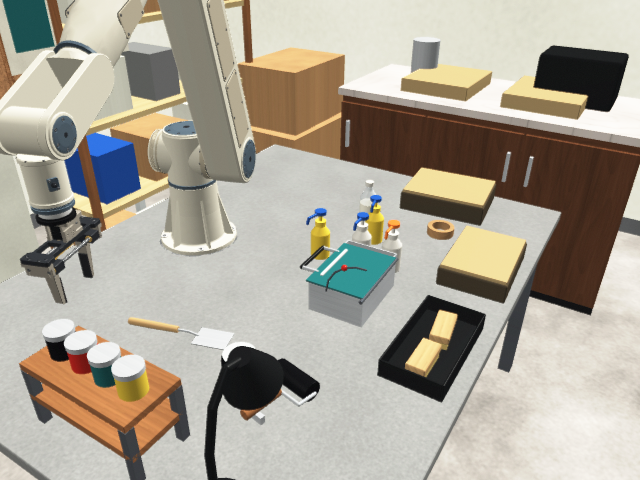

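View pics/top0.png

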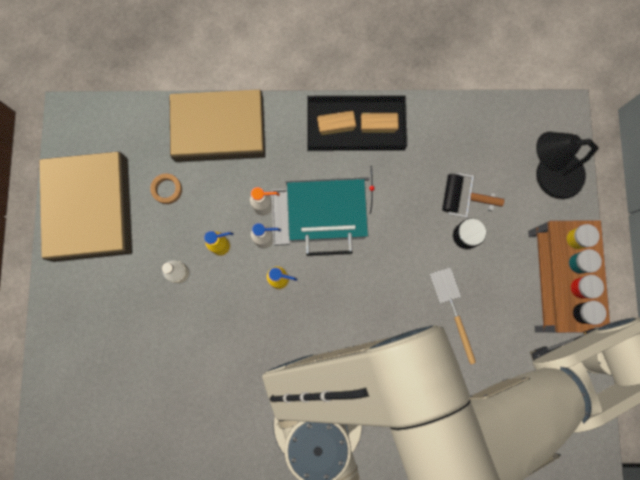

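The blue heads in the top view are at (215,238) and (278,275), both on yellow bottles, and (260,230) on a white bottle beside the box. The orange head is at (258,194). The one at (260,230) fits: white bottle, left side of the box, in line with the orange one. I'll confirm it in an enlarged crop and measure.

```bash
cat > a.py <<'E'
from h import *
im=cv2.imread("pics/top0.png")
c=cv2.resize(im[165:295,195:385],None,fx=4,fy=4,interpolation=cv2.INTER_CUBIC); cv2.imwrite("pics/crop1.png",c)
hsv=cv2.cvtColor(im,cv2.COLOR_BGR2HSV)
def blob(lo,hi,x0,y0,x1,y1,z,name):
    m=cv2.inRange(hsv,lo,hi); k=np.zeros_like(m); k[y0:y1,x0:x1]=m[y0:y1,x0:x1]
    ys,xs=np.nonzero(k); print(name,len(xs),xs.min(),xs.max(),ys.min(),ys.max(),xs.mean(),ys.mean(),at_z("top",xs.mean(),ys.mean(),z).round(4))
    return k
blob((105,120,60),(125,255,255),248,218,268,240,.16,"blue")
blob((3,150,100),(18,255,255),248,184,267,204,.16,"orange")
blob((0,150,80),(8,255,255),366,180,378,196,.177,"bead")
k=blob((80,100,50),(98,255,255),280,170,375,250,.096,"lid")
q=cv2.boxPoints(cv2.minAreaRect(np.argwhere(k)[:,::-1].astype(np.float32)))
for p in q: print(p,at_z("top",*p,.096).round(4))
E
python3 a.py
```

```text
blue 109 253 267 224 234 258.6697247706422 229.0183486238532 [0.5276 0.1572 0.16  ]
orange 126 251 266 188 199 257.77777777777777 193.16666666666666 [0.6271 0.1609 0.16  ]
bead 16 370 373 186 190 371.5 188.0 [ 0.6358 -0.1483  0.177 ]
lid 4055 287 366 179 239 326.69223181257706 207.5620221948212 [ 0.6001 -0.0281  0.096 ]
[286.85724 182.28793] [0.6745 0.0851 0.096 ]
[364.10938 178.66675] [ 0.6841 -0.1358  0.096 ]
[366.79364 235.93155] [ 0.518  -0.1402  0.096 ]
[289.5415  239.55273] [0.5088 0.0769 0.096 ]
```

View pics/crop1.png

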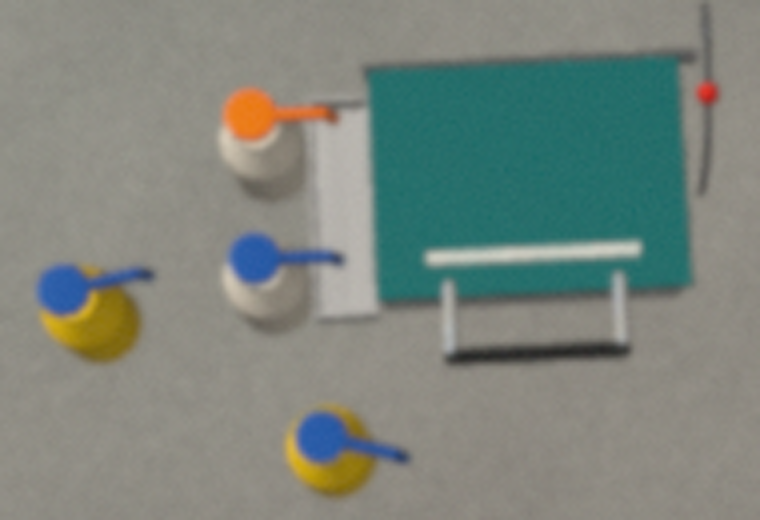

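The crop confirms it. The blue disc at top-view pixel (258.3,229.2) sits on a white bottle beside the trough, with the orange head behind it. The other two blue heads are on yellow look-alikes. The black bar runs from (307.5,254) to (352,252). I'm moving above the blue head with closed fingers.

```bash
python3 -m jog '[[0,0,-40,0,0,0,0],[549,-600,-40,0,0,-1.273,0],[549,-600,-40,0,0,-1.273,0],[549,-600,-40,0,0,-1.273,0],[549,-600,-40,0,0,-1.273,0],[549,-600,-40,0,0,-1.273,0],[549,-600,-40,0,0,-1.273,0],[549,-600,-40,0,0,-1.273,0],[549,-600,-40,0,0,-1.273,0],[549,-600,-40,0,0,-1.273,0]]' 10
cat > s.py <<'E'
from h import *
import sys
# print shift in tool axes (mm) and rotvec to reach target TCP + rotation matrix
def st():
    s=manip.read_state(); Rt=R.from_quat(s["tool_rot"]); return s,Rt
def go(p,Rg):
    s,Rt=st(); return (Rt.inv().apply(np.array(p)-s["tcp_pos"])*1000).round(1),(Rt.inv()*Rg).as_rotvec().round(3)
def down(yaw): # tool x at angle yaw, z down
    return R.from_matrix(np.array([[np.cos(yaw),np.sin(yaw),0],[np.sin(yaw),-np.cos(yaw),0],[0,0,-1]]))
E
python3 - <<'E'
from s import *
s,_=st(); print(s["time_s"],s["tcp_pos"],s["qpos"].round(2))
b=at_z("top",258.3,229.2,.16); print(b)
print(go([b[0],b[1],.25],down(1.61)))
e=[at_z("top",*p,.093) for p in((307.5,254.25),(352,252.25))]; print(e,sum(e)/2,e[0]-e[1])
q=np.array([(.6745,.0851),(.6841,-.1358),(.518,-.1402),(.5088,.0769)]); 
x=(q[0]+q[1]-q[2]-q[3]); print(np.arctan2(x[1],x[0]),q.mean(0))
E
```

```text
time_s: 1.8
tcp_pos: [0.384, -0.1744, 0.277]
tool_rot: [0.691, 0.723, 0.0, 0.001]
contact_force: [0.8, -0.0, -0.2]
finger_gap: 0.0143
grasp_force: 0.0
1.8 [ 0.38395684 -0.17435964  0.27697271] [-0.43 -0.02  1.99 -0.    1.17 -0.47]
[0.52710904 0.15816966 0.16      ]
(array([325.9, 157.7,  27. ]), array([0.001, 0.001, 0.005]))
[array([0.46729795, 0.02657003, 0.093     ]), array([ 0.47236019, -0.09815143,  0.093     ])] [ 0.46982907 -0.0357907   0.093     ] [-0.00506223  0.12472146  0.        ]
0.03795644518831431 [ 0.59635 -0.0285 ]
```

```bash
python3 -m jog '[[326,158,0,0,0,0,0],[326,158,0,0,0,0,0],[326,158,0,0,0,0,0],[326,158,0,0,0,0,0],[326,158,0,0,0,0,0],[326,158,0,0,0,0,0],[326,158,0,0,0,0,0],[326,158,0,0,0,0,0],[326,158,27,0,0,0,0],[326,158,47,0,0,0,0]]'
python3 - <<'E'
from s import *
for c in("scene","top"):
    im=optics.snapshot(c); cv2.imwrite(f"pics/{c}1.png",im[...,::-1])
u,v=proj("scene",[.527,.158,.16]).astype(int); print(u,v)
im=cv2.imread("pics/scene1.png"); cv2.imwrite("pics/crop2.png",cv2.resize(im[v-70:v+60,u-90:u+90],None,fx=4,fy=4,interpolation=cv2.INTER_CUBIC))
s,_=st(); print(s["tcp_pos"],go([.5271,.1582,.186],down(1.61)))
E
```

```text
time_s: 2.8
tcp_pos: [0.5285, 0.156, 0.2287]
tool_rot: [0.693, 0.721, -0.0, 0.0]
contact_force: [-0.6, -0.4, 0.3]
finger_gap: 0.0004
grasp_force: 0.0
362 214
[0.52681612 0.15491526 0.22709278] (array([ 3.3,  0.6, 41.1]), array([-0.005,  0.001, -0.   ]))
```

View pics/crop2.png

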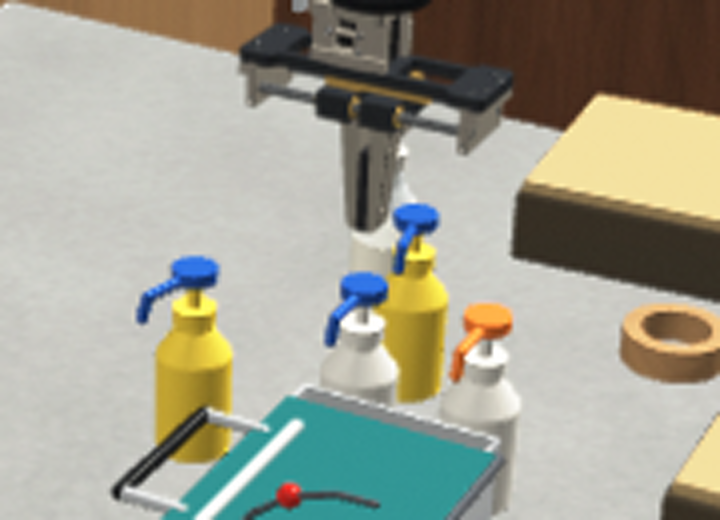

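The scene crop shows the fingertips at about (370,230), straight above the blue head on the white bottle at (362,285). Pressing.

```bash
python3 -m jog '[[3,0,30,0,0,0,0],[3,0,42,0,0,0,0],[3,0,47,0,0,0,0],[3,0,52,0,0,0,0],[3,0,56,0,0,0,0],[3,0,59,0,0,0,0],[3,0,61,0,0,0,0],[3,0,61,0,0,0,0],[3,0,61,0,0,0,0]]'
```

```text
time_s: 3.8
tcp_pos: [0.5286, 0.1585, 0.1695]
tool_rot: [0.693, 0.721, -0.0, 0.0]
contact_force: [-4.8, -2.5, 7.7]
finger_gap: 0.0003
grasp_force: 3.6
```

```bash
python3 -m jog '[[0,0,1,0,0,0,0],[0,0,2,0,0,0,0],[0,0,3,0,0,0,0],[0,0,3.5,0,0,0,0],[0,0,3.5,0,0,0,0],[0,0,3.5,0,0,0,0]]'
```

```text
time_s: 4.4
tcp_pos: [0.5287, 0.1585, 0.1673]
tool_rot: [0.693, 0.721, 0.0, 0.0]
contact_force: [-8.5, -4.0, 19.0]
finger_gap: 0.0004
grasp_force: 9.7
```

The stop is reached (19 N against an 8.5 N spring). Releasing, then planning the bar grasp.

```bash
python3 -m jog '[[0,0,-30,0,0,0,0],[0,0,-70,0,0,0,0],[0,0,-110,0,0,0,0.35],[0,0,-110,0,0,0,0.35]]'
cat >> s.py <<'E'
YAW=.04; BAR=np.array([.470,-.034,.093]); bx=np.array([np.cos(YAW),np.sin(YAW),0]); bz=np.array([0,0,1.])
HINGE=BAR+.21*bx; 
def grasp(a,tilt,back=0):
    "lid angle a, tool tilt forward of down (rad) -> TCP, rot"
    bar=HINGE+np.array([0,0,-.003*0])+.21*(-np.cos(a)*bx+np.sin(a)*bz)
    Rg=down(np.pi/2+YAW)*R.from_rotvec([-tilt,0,0]); z=Rg.as_matrix()[:,2]
    return bar-(.003+back)*z,Rg
E
python3 - <<'E'
from s import *
s,_=st(); print(s["tcp_pos"])
t=np.radians(50)
im=optics.snapshot("top"); cv2.imwrite("pics/top2.png",im[...,::-1])
for b in(.09,0): print(grasp(0,t,b)[0],go(*grasp(0,t,b)))
E
```

```text
time_s: 4.8
tcp_pos: [0.5319, 0.1597, 0.2813]
tool_rot: [0.693, 0.721, 0.005, 0.003]
contact_force: [-0.7, 0.3, -0.2]
finger_gap: 0.0146
grasp_force: 0.0
[0.5318754  0.15973379 0.28130114]
[ 0.39881485 -0.03684893  0.15277925] (array([-191.1, -140.2,  124.4]), array([-0.866, -0.001, -0.002]))
[ 0.4677037  -0.0340919   0.09492836] (array([-191.2,  -71.6,  182.7]), array([-0.866, -0.001, -0.002]))
```

```bash
python3 -m jog '[[-191,-140,0,-0.2,0,0,0.35],[-191,-140,0,-0.4,0,0,0.35],[-191,-140,0,-0.6,0,0,0.35],[-191,-140,0,-0.866,0,0,0.35],[-191,-140,0,-0.866,0,0,0.35],[-191,-140,0,-0.866,0,0,0.35],[-191,-140,30,-0.866,0,0,0.35],[-191,-140,60,-0.866,0,0,0.35],[-191,-140,95,-0.866,0,0,0.35],[-191,-140,124,-0.866,0,0,0.35]]'
python3 - <<'E'
from s import *
for c in("scene","top"):
    im=optics.snapshot(c); cv2.imwrite(f"pics/{c}3.png",im[...,::-1])
u,v=proj("scene",BAR).astype(int); print(u,v,proj("top",BAR))
im=cv2.imread("pics/scene3.png"); cv2.imwrite("pics/crop3.png",cv2.resize(im[v-80:v+60,u-80:u+100],None,fx=4,fy=4,interpolation=cv2.INTER_CUBIC))
s,_=st(); print(s["tcp_pos"],s["qpos"].round(2),go(*grasp(0,np.radians(50),.09)),go(*grasp(0,np.radians(50),0)))
E
```

```text
time_s: 5.85
tcp_pos: [0.417, 0.0129, 0.2545]
tool_rot: [0.612, 0.677, 0.331, 0.24]
contact_force: [0.3, -0.5, -0.5]
finger_gap: 0.0326
grasp_force: 0.0
312 256 [329.1166965  253.19224342]
[0.41680002 0.01359824 0.25408572] [-0.23 -0.31  2.56  1.28  0.34 -1.46] (array([-55.7, -88.6,  46.6]), array([-0.039, -0.128,  0.002])) (array([-67.2, -85.1, 135.8]), array([-0.039, -0.128,  0.002]))
```

View pics/crop3.png

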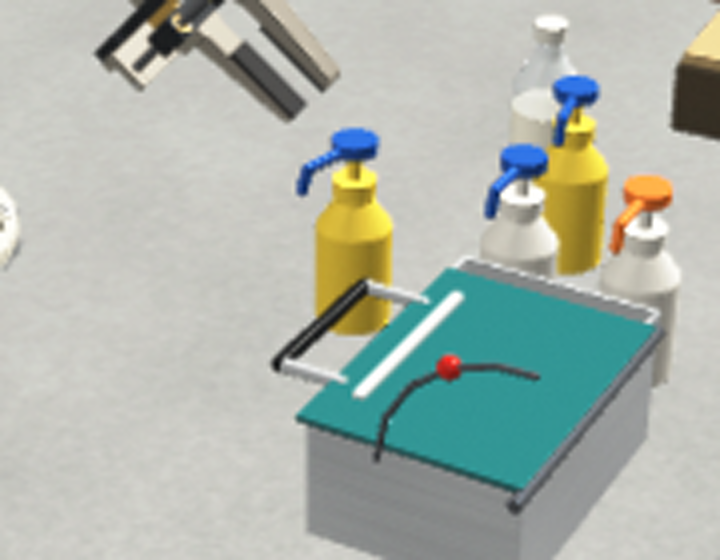

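The gripper is up-left of the bar, and the 50° tilt runs the wrist close to its singularity (j5 = 0.34). I'll use a 25° tilt instead.

Run:
```python
from s import *
t=np.radians(25)
p,r=grasp(0,t,.10); print(go(p+[0,0,.06],r)); print(go(p,r))
```

```text
(array([-50.7,  -0.7,   4.5]), array([ 0.396, -0.126,  0.03 ]))
(array([-55.6, -45.2,  44.5]), array([ 0.396, -0.126,  0.03 ]))
```

```bash
python3 -m jog '[[-20,0,0,0.13,-0.04,0.01,0.29],[-40,0,0,0.26,-0.08,0.02,0.29],[-51,-1,4,0.396,-0.126,0.03,0.29],[-51,-1,4,0.396,-0.126,0.03,0.29],[-51,-1,4,0.396,-0.126,0.03,0.29],[-51,-1,4,0.396,-0.126,0.03,0.29],[-51,-1,4,0.396,-0.126,0.03,0.29],[-51,-1,4,0.396,-0.126,0.03,0.29]]'
python3 - <<'E'
from s import *
t=np.radians(25)
p,r=grasp(0,t,.10); print(st()[0]["qpos"].round(2),go(p+[0,0,.06],r)); print(go(p,r),go(*grasp(0,t,.008)))
E
```

```text
time_s: 6.75
tcp_pos: [0.4269, -0.0366, 0.2481]
tool_rot: [0.676, 0.704, 0.156, 0.152]
contact_force: [0.1, 0.1, 0.2]
finger_gap: 0.0267
grasp_force: 0.0
[-0.15 -0.2   2.29  0.14  0.62 -0.29] (array([ 0.9, -1.1,  1.4]), array([0.003, 0.002, 0.002]))
(array([  1. , -26.6,  55.7]), array([0.003, 0.002, 0.002])) (array([  1.2, -26.8, 147.7]), array([0.003, 0.002, 0.002]))
```

```bash
python3 -m jog '[[1,-14,28,0,0,0,0.29],[1,-27,56,0,0,0,0.29],[1,-27,75,0,0,0,0.29],[1,-27,95,0,0,0,0.29],[1,-27,112,0,0,0,0.29],[1,-27,112,0,0,0,0.29],[1,-27,112,0,0,0,0.29]]'
python3 - <<'E'
from s import *
for c in("scene","top"):
    im=optics.snapshot(c); cv2.imwrite(f"pics/{c}4.png",im[...,::-1])
u,v=proj("scene",BAR).astype(int)
im=cv2.imread("pics/scene4.png"); cv2.imwrite("pics/crop4.png",cv2.resize(im[v-60:v+40,u-60:u+70],None,fx=6,fy=6,interpolation=cv2.INTER_CUBIC))
s,_=st();print(s["tcp_pos"],s["qpos"].round(2),go(*grasp(0,np.radians(25),.008)))
E
```

```text
time_s: 7.45
tcp_pos: [0.4494, -0.0347, 0.1353]
tool_rot: [0.676, 0.704, 0.156, 0.151]
contact_force: [-0.1, 0.0, -0.4]
finger_gap: 0.0264
grasp_force: 0.0
[ 0.45013529 -0.03468606  0.13624452] [-0.13  0.07  2.38  0.28  0.26 -0.43] (array([-0.1, -0.4, 36.6]), array([0.004, 0.001, 0.001]))
```

View pics/crop4.png

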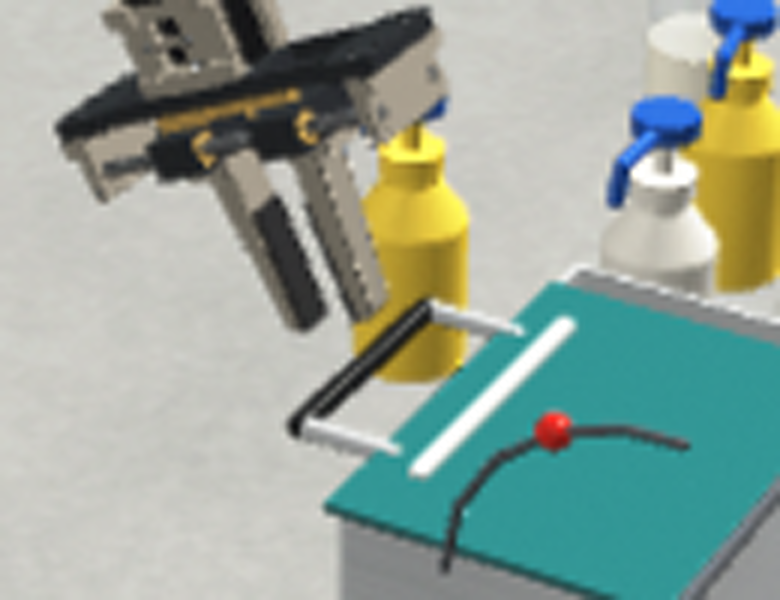

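The fingers straddle the bar line: the tips' midpoint is at (345,315) in the crop, approaching the bar's middle at (365,365). j5 is getting small, so I'll drop the tilt to 13° before the last 37 mm.

Run:
```python
from s import *
t=np.radians(13)
for b in(.045,.008): print(go(*grasp(0,t,b)))
```

```text
(array([-0.1,  9.7,  0.7]), array([0.213, 0.002, 0.001]))
(array([-0.1,  1.9, 36.8]), array([0.213, 0.002, 0.001]))
```

```bash
python3 -m jog '[[0,5,0,0.1,0,0,0.29],[0,9.5,0,0.213,0,0,0.29],[0,9.5,0,0.213,0,0,0.29],[0,7,10,0.213,0,0,0.29],[0,4,24,0.213,0,0,0.29],[0,1.5,36,0.213,0,0,0.29],[0,1.5,36,0.213,0,0,0.29],[0,1.5,36,0.213,0,0,0.29]]'
python3 - <<'E'
from s import *
for c in("scene","top"):
    im=optics.snapshot(c); cv2.imwrite(f"pics/{c}5.png",im[...,::-1])
u,v=proj("scene",BAR).astype(int)
im=cv2.imread("pics/scene5.png"); cv2.imwrite("pics/crop5.png",cv2.resize(im[v-60:v+40,u-60:u+70],None,fx=6,fy=6,interpolation=cv2.INTER_CUBIC))
s,_=st();print(s["tcp_pos"],s["contact_force"],s["qpos"].round(2),go(*grasp(0,np.radians(13),.008)))
E
```

```text
time_s: 8.35
tcp_pos: [0.4655, -0.0338, 0.103]
tool_rot: [0.688, 0.717, 0.081, 0.078]
contact_force: [0.7, -0.2, 0.3]
finger_gap: 0.0268
grasp_force: 0.0
[ 0.46654632 -0.03385704  0.10380089] [ 0.61011427 -0.14623176  0.36887893] [-0.1   0.21  2.23  0.06  0.47 -0.19] (array([-0.3,  0.9,  0.3]), array([0.   , 0.001, 0.001]))
```

View pics/crop5.png

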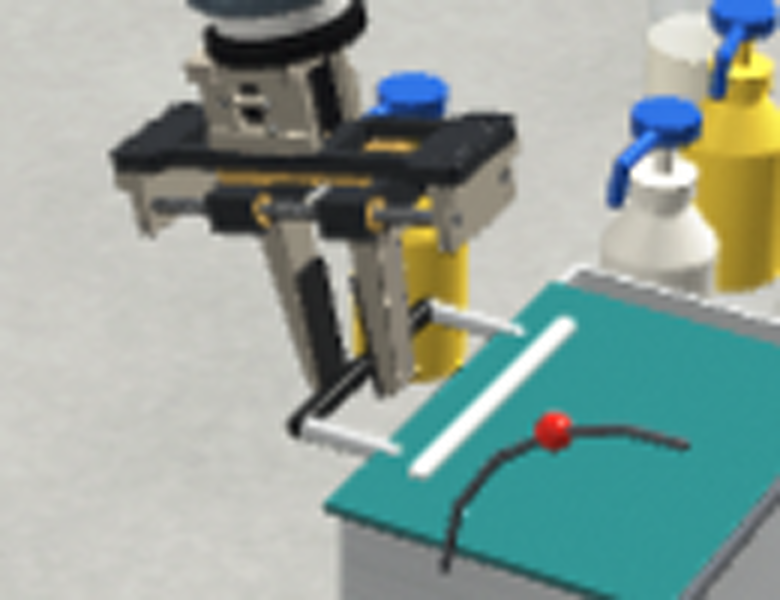

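The front finger's tip is behind the bar at (325,385) and the other is between bar and lid at (390,385). The bar passes between them at about (365,370), so I'm closing.

```bash
python3 -m jog '[[0,0,0,0,0,0,0.2],[0,0,0,0,0,0,0.1],[0,0,0,0,0,0,0],[0,0,0,0,0,0,0],[0,0,0,0,0,0,0],[0,0,0,0,0,0,0]]' 25
python3 - <<'E'
from s import *
s,_=st(); print(s["tcp_pos"],s["contact_force"])
P0,R0=s["tcp_pos"],R.from_quat(s["tool_rot"])
# rigid turn about hinge by a, as shift/turn from present tool pose
ax=np.cross(bz,bx) 
def rows(angs):
    for a in angs:
        Q=R.from_rotvec(ax*np.radians(a)); p=HINGE+Q.apply(P0-HINGE)
        print(a,(R0.inv().apply(p-P0)*1000).round(1),(R0.inv()*Q*R0).as_rotvec().round(3),p.round(3))
HINGE[2]=.09
rows([3,6,9,12,15,18,21,24,27,30])
E
```

```text
time_s: 9.05
tcp_pos: [0.4689, -0.0339, 0.1046]
tool_rot: [0.688, 0.717, 0.082, 0.08]
contact_force: [4.7, 1.7, -1.5]
finger_gap: 0.0114
grasp_force: 25.0
[ 0.46893604 -0.03387711  0.10458911] [ 4.74174837  1.66184201 -1.51001012]
3 [ -0.    3.5 -10.5] [ 0.052  0.    -0.   ] [ 0.47  -0.034  0.116]
6 [ -0.    7.6 -20.8] [ 0.105  0.    -0.   ] [ 0.472 -0.034  0.127]
9 [ -0.1  12.2 -30.9] [ 0.157  0.    -0.   ] [ 0.474 -0.034  0.137]
12 [ -0.1  17.4 -40.7] [ 0.209  0.    -0.   ] [ 0.477 -0.034  0.148]
15 [ -0.1  23.  -50.2] [ 0.262  0.    -0.   ] [ 0.48  -0.033  0.159]
18 [ -0.1  29.2 -59.4] [ 0.314  0.    -0.001] [ 0.484 -0.033  0.169]
21 [ -0.2  35.8 -68.3] [ 0.367  0.001 -0.001] [ 0.488 -0.033  0.179]
24 [ -0.2  42.9 -76.8] [ 0.419  0.001 -0.001] [ 0.493 -0.033  0.189]
27 [ -0.2  50.4 -85. ] [ 0.471  0.001 -0.001] [ 0.499 -0.033  0.199]
30 [ -0.3  58.3 -92.7] [ 0.524  0.001 -0.001] [ 0.504 -0.032  0.208]
```

Gripped (11.4 mm gap on the 12 mm bar). Lifting 30°.

```bash
python3 -m jog '[[0,3.5,-10.5,0.052,0,0,0],[0,7.6,-20.8,0.105,0,0,0],[0,12.2,-31,0.157,0,0,0],[0,17.4,-41,0.209,0,0,0],[0,23,-50,0.262,0,0,0],[0,29,-59.5,0.314,0,0,0],[0,36,-68,0.367,0,0,0],[0,43,-77,0.419,0,0,0],[0,50.4,-85,0.471,0,0,0],[0,58.3,-92.7,0.524,0,0,0]]'
python3 - <<'E'
from s import *
s,_=st(); print(s["tcp_pos"],s["contact_force"],s["finger_gap"],s["qpos"].round(2))
P0,R0=s["tcp_pos"],R.from_quat(s["tool_rot"]); ax=np.cross(bz,bx); HINGE[2]=.09
for a in range(3,34,3):
    Q=R.from_rotvec(ax*np.radians(a)); p=HINGE+Q.apply(P0-HINGE)
    print(a,(R0.inv().apply(p-P0)*1000).round(1),(R0.inv()*Q*R0).as_rotvec().round(3),p.round(3))
d=(P0+.011*R0.as_matrix()[:,2]-HINGE); print("lid deg",np.degrees(np.arctan2(d[2],-d@bx)),np.linalg.norm(d))
E
```

```text
time_s: 10.05
tcp_pos: [0.5039, -0.0323, 0.2076]
tool_rot: [0.685, 0.713, -0.108, -0.102]
contact_force: [2.7, -0.8, -3.7]
finger_gap: 0.011
grasp_force: 25.0
[ 0.5038707  -0.03227365  0.20757481] [ 2.67068615 -0.79681357 -3.70397452] 0.010959431419127124 [-0.05  0.36  1.72 -0.03  1.35 -0.08]
3 [ -0.    3.5 -10.5] [ 0.052  0.    -0.   ] [ 0.51  -0.032  0.217]
6 [ -0.1   7.5 -20.9] [ 0.105  0.    -0.   ] [ 0.517 -0.032  0.225]
9 [ -0.1  12.  -31. ] [ 0.157  0.    -0.   ] [ 0.524 -0.031  0.234]
12 [ -0.1  17.1 -40.8] [ 0.209  0.    -0.   ] [ 0.532 -0.031  0.242]
15 [ -0.1  22.6 -50.4] [ 0.262  0.    -0.001] [ 0.54  -0.031  0.249]
18 [ -0.2  28.7 -59.7] [ 0.314  0.    -0.001] [ 0.549 -0.03   0.256]
21 [ -0.2  35.2 -68.7] [ 0.367  0.    -0.001] [ 0.558 -0.03   0.263]
24 [ -0.2  42.2 -77.2] [ 0.419  0.    -0.001] [ 0.567 -0.03   0.269]
27 [ -0.2  49.7 -85.5] [ 0.471  0.    -0.001] [ 0.576 -0.029  0.275]
30 [ -0.2  57.5 -93.3] [ 0.524  0.    -0.001] [ 0.586 -0.029  0.28 ]
33 [  -0.3   65.8 -100.7] [ 0.576  0.    -0.001] [ 0.596 -0.029  0.285]
lid deg 30.839093097475196 0.20884331882863086
```

```bash
python3 -m jog '[[0,3.5,-10.5,0.052,0,0,0],[0,7.5,-21,0.105,0,0,0],[0,12,-31,0.157,0,0,0],[0,17,-41,0.209,0,0,0],[0,22.6,-50.4,0.262,0,0,0],[0,28.7,-59.7,0.314,0,0,0],[0,35.2,-68.7,0.367,0,0,0],[0,42.2,-77.2,0.419,0,0,0],[0,49.7,-85.5,0.471,0,0,0],[0,57.5,-93.3,0.524,0,0,0]]'
python3 -m jog '[[0,0,0,0,0,0,0],[0,0,0,0,0,0,0],[0,0,0,0,0,0,0],[0,0,0,0,0,0,0]]'
python3 - <<'E'
from s import *
for c in("scene","top"):
    im=optics.snapshot(c); cv2.imwrite(f"pics/{c}6.png",im[...,::-1])
u,v=350,240
im=cv2.imread("pics/scene6.png"); cv2.imwrite("pics/crop6.png",cv2.resize(im[v-100:v+90,u-120:u+130],None,fx=3,fy=3,interpolation=cv2.INTER_CUBIC))
s,_=st(); P0,R0=s["tcp_pos"],R.from_quat(s["tool_rot"]); HINGE[2]=.09
d=(P0+.011*R0.as_matrix()[:,2]-HINGE); print("bar deg",np.degrees(np.arctan2(d[2],-d@bx)),np.linalg.norm(d),s["grasp_force"],abs(s["joint_vel"]).max())
E
```

```text
time_s: 11.05
tcp_pos: [0.5854, -0.0287, 0.2801]
tool_rot: [0.635, 0.661, -0.29, -0.277]
contact_force: [-1.3, 0.3, 1.4]
finger_gap: 0.0115
grasp_force: 25.0
time_s: 11.45
tcp_pos: [0.5849, -0.0287, 0.2798]
tool_rot: [0.635, 0.661, -0.289, -0.276]
contact_force: [-3.1, 0.0, 5.3]
finger_gap: 0.0114
grasp_force: 25.0
bar deg 60.53779736918206 0.2094115126340169 25.00248670578003 0.001797867339424336
```

View pics/crop6.png

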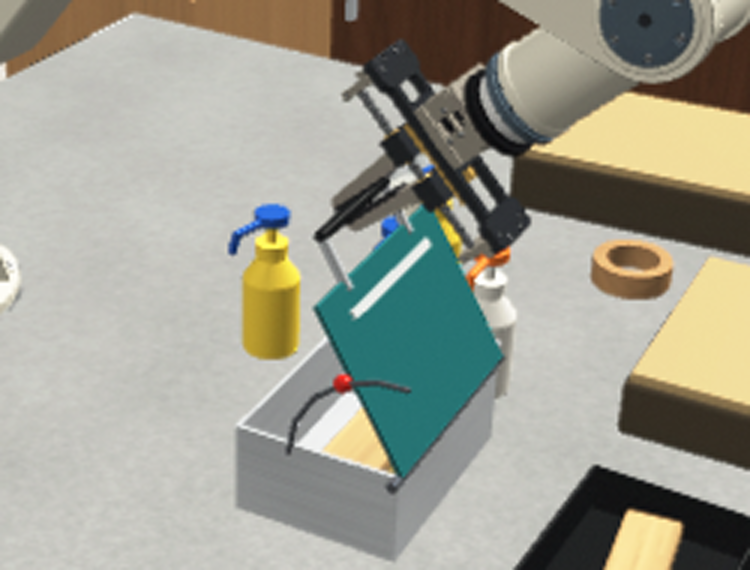

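The lid is open and gripped at its bar around (360,210), and its underside lines up with the red bead at (343,383). The kinematics give about 60°, the arm is steady and both pumps are untouched, so I'm handing in.

```bash
python3 -c "
from plant import manip
print(manip.close_job())"
```

```text
the job is handed in; nothing more can be done
None
```

I pressed the blue pump head to its stop and let it go, and the gripper is now holding the lid steady by its bar at about 60°; the job is handed in, but no verdict came back.

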